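Mount a carving blank on its taper in the bench carving head

ROBOT

A 6-joint arm with a two-finger parallel gripper is mounted at the origin on the work surface. World frame = base frame: x ahead of the robot, y to its left, z up, the work surface at z = 0. Lengths are in m, angles in rad, forces in N, time in s.
With the tool pointing down it reaches from about 0.375 to 0.925 m from the base axis. Payload 5.7 kg.
Tool frame: the origin (TCP) lies midway between the tips of the shut fingers; the grasp point (between the pads) lies 19 mm behind it; z points along the fingers, x is the direction in which the jaws open and shut, and the axes are right-handed (so a half turn about z gives the same grasp; the last joint's range is limited). The gripper opens to 88 mm and grips with 3 to 60 N. Pads are 20 mm wide; open, the fingers measure 115 mm over their backs; the gripper's body (75 mm by 178 mm) begins 61 mm behind the grasp point.
Start: joints at [-1.217, 0.359, 1.51, -0, 1.272, -0.115], TCP at [0.271, -0.535, 0.223] pointing down, gripper open.
Joint ranges: [-2.97, 2.97], [-1.01, 2.36], [0.21, 2.38], [-0.96, 4.11], [0.2, 2.71], [-2.98, 2.98]. Speed limits (rad/s): [2.39, 2.39, 3.14, 3.14, 3.14, 3.14].

INTERFACE

Orientations are given as a unit quaternion [x, y, z, w].
In Python, from bench import move_ptp, servo_line, goto_joints, move_gripper, sleep, inverse_kinematics, capture, PlanningError, close_job, spot_in, silhouettes, current_clock, current_joint_pos, current_qvel, current_joint_torque, current_position, current_orientation, current_force, current_torque, current_finger_gap gives the robot as it stands. Calls block until the motion is done:
- move_ptp(position, orientation): joint-space move of the TCP to a pose.
- servo_line(position, orientation=None, rate=0.15, contact_N=None): straight line of the TCP; orientation=None keeps the orientation; rate is the mean speed in m/s. With contact_N (N) it stops when the force on the tool has changed by that much, and returns True; else False.
- goto_joints(angles): joint-space move.
- move_gripper(opening): finger opening in m; the grip force is fixed at half the most; returns when the fingers have stopped.
- sleep(seconds).
- inverse_kinematics(position, orientation): joint angles nearest the present ones, or None.
- capture(name): name is "scene" or "top" or "wrist"; returns a dict with "image" (480x640x3 uint8, blue, green, red), "range_z" (480x640 float32, m along the optical axis (not along the pixel's ray), 0 where there is no reading), "intrinsics" (3x3 intrinsics, pixels), "R" (3x3) and "t" (3): a world point X has camera coordinates R X + t. Camera axes: x right, y down, z forward; pixel columns grow to the right and rows downward; lengths in m; the calibration is good to about 2 mm. The wrist camera is an equidistant fisheye: a pixel r from the principal point sees the ray r / f radians off the axis. A picture is of the moment at which its call begins.
A pose or a line that the arm cannot do raises PlanningError and nothing moves.
- close_job(): hands the job in, once; it reports no verdict.
Trained networks look in the newest picture that a camera, given by its name, has taken for a name from the list of things; names that differ only in an ending like _2 or _b are one class to them, and where a whole thing is asked for, a point or a joint stands for the part that bears it (a point fixed in the world has none). Each returns a list of dicts, best first, with "conf" (0 to 1); they miss things now and then, are a little off and sometimes report something else, mostly with a low value. They report only what shows in the picture. A call takes as long as a camera call. They do not tell look-alikes from the thing itself.
- spot_in(camera, query): "xy" ([column, row] in pixels, amid what is visible of it).
- silhouettes(camera, query): "region" (480x640 bool, what is visible of it) and "xy" ([column, row] in pixels, amid what is visible of it).
Readings, each from a call of its own:
- current_clock(): time.
- current_joint_pos(): joint angles.
- current_qvel(): joint speeds.
- current_joint_torque(): joint torques, N m.
- current_position(): TCP position.
- current_orientation(): TCP orientation.
- current_force(): force on the tool from outside, world axes, zero at the start.
- current_torque(): the same for the moment, N m.
- current_finger_gap(): finger opening in m.
Only numpy, scipy, OpenCV 4.12 (cv2) and the standard library are available. Lean on these libraries where they do the work, as an engineer would, in place of code of your own. Each camera call takes 0.05 s, during which the arm holds its last target.

TASK

Draw the pale wood blank out of the rack by its bare metal shank, lay it down on the bench and let go, then take it again by the wood and slip its tapered shank as far as it will lightly go into the brass collet of the green carving head, without driving the collet in, and let go. Only then tap (or push) on the free end of the wood, opposite the shank, until the brass collet is driven fully home, flush with the steel nose, and leave the blank locked there. Leave the dark blank and everything else on the bench where they are.

Things in the scene. Friction and masses are not known exactly. Their poses are not given: they have to be found in the camera images.
- arbor_mid (a point): Centre of the pale wood blank, a square block 48 x 48 mm, 100 mm long along its y (z up as it starts), 0.16 to 0.25 kg with its arbor. The shank is at the +y end, the free end is 50 mm along -y. It starts in either compartment of the rack, shank out, only its last 10 mm of wood in the open. Lying level and steady on the bench its centre is 24 mm up; it balances about 20 mm towards the shank.
- arbor_shank (a point): Middle of the pale blank's bare metal shank, 84 mm along +y from the blank's centre, same axes. On the centre line: wood ends at 50 mm from the centre, a steel flange disc 40 mm in diameter from 50 to 56 mm, then the shank, tapering from 23 mm diameter at 56 mm to 16 mm near its tip at 112 mm.
- dark_arbor_mid (a point): Centre of the dark wood blank in the other compartment of the rack, same shape and axes as the pale one. To be left alone.
- rack: Plywood rack fixed to the bench, 208 mm (x) x 110 mm (y) x 72 mm high, origin at the centre of its underside; two compartments, centred 50 mm either side along x, each 92 mm wide, floor 12 mm up, clear roof from 68 to 72 mm, open only towards its +y. The bench is clear between its mouth and the carving head (around x 0.45 to 0.62 m, y -0.2 to 0 m).
- nose (a point): Centre of the front face of the fixed green carving head's steel nose, a ring 68 mm in diameter. The socket axis is level, 90 mm above the bench; y points into the socket. The head (110 mm wide, 140 mm high) begins 20 mm behind this face. Lightly slipped in, the blank's centre stops about 64 to 70 mm in front of this face; fully home, about 57 mm.
- collet (a joint): How far the brass collet is driven into the nose, in m: 0 standing 8 mm proud of it, 0.008 flush, fully home. It takes about 12 N along the axis, stays where left, no spring. The collet is 52 mm in diameter, its tapered bore matches the shank: 23 mm at the mouth, 16 mm at 58 mm depth.
- mallet: Wooden mallet lying on the bench, 220 mm long, head 60 mm high; bystander, not needed.
- wax_tin: Flat brass-coloured tin, 72 mm in diameter, 32 mm high; bystander.
- glue: White bottle with orange cap, 60 mm in diameter, 150 mm high; bystander.
- rosette: Gilt rosette, 84 mm in diameter, 24 mm high; bystander.
- varnish_brush: Flat brush with a wooden handle, 190 mm long, 20 mm high; bystander.
- corner_sample: Red V-shaped frame corner sample, arms 120 mm long, 26 mm high; bystander.
Mind the look-alikes: they are no part of the job. What is shaped like the part that bears arbor_mid but blue or pink is not meant.

How it is judged:
On the way, in this order (a step that is already met when the one before it is completed fails the run):
1. the pale blank lies level on the bench, out of the rack, and is let go (height (world z) of arbor_mid below 0.03 m and angle between arbor_mid's own y axis and vertical between 1.44 and 1.7 rad and contact force between the fingers and arbor below 0.2 N and linear speed of arbor below 0.02 m/s), for 0.2 s.
2. its shank sits loosely in the collet (at least 35 mm deep), let go, with the collet not yet driven in (less than 4 mm) (y of arbor_mid in the frame of nose above -0.085 m and x of arbor_mid in the frame of nose between -0.015 and 0.015 m and z of arbor_mid in the frame of nose between -0.015 and 0.015 m and angle between the y axis of arbor_mid and the y axis of nose, either way round below 0.15 rad and value of joint collet below 0.004 m and contact force between the fingers and arbor below 0.2 N and linear speed of arbor below 0.02 m/s), for 0.2 s.
3. the collet is driven home with the hand behind the free end of the wood (y of arbor_mid in the frame of nose above -0.062 m and value of joint collet above 0.0065 m and y of the grasp point in the frame of arbor_mid below -0.045 m).
At the end, for the whole second after the job is handed in: The brass collet is within 1.5 mm of flush with the nose, the pale blank sits in it with its centre at most 62 mm in front of the nose face, within 8 mm and 0.07 rad of the socket axis, at rest and released (value of joint collet above 0.0065 m and y of arbor_mid in the frame of nose above -0.062 m and x of arbor_mid in the frame of nose between -0.008 and 0.008 m and z of arbor_mid in the frame of nose between -0.008 and 0.008 m and angle between the y axis of arbor_mid and the y axis of nose, either way round below 0.07 rad and contact force between the fingers and arbor below 0.2 N and linear speed of arbor below 0.02 m/s); the robot touches nothing.
It fails at once if the dark blank or another bystander is shifted by more than 30 mm (distance of any of dark_arbor_mid, mallet, wax_tin, glue, rosette, varnish_brush, corner_sample from where it was at the start of the episode above 0.03 m).
It also fails if it takes over 69 s, if anything falls off the work surface, if the arm or the gripper's body presses on something with over 40 N, if the wrist force passes 120 N, or if a joint passes its speed limit or range.

## Working session

There is one attempt and no reset: what is moved stays moved. The work goes in short steps, each a Python script; the robot and the scene stay as the last script left them, time stands still between calls to the robot, and variables do not carry over. Pictures are saved under pics/ and viewed, and the job is handed in when it is done.

```bash
ls; mkdir -p pics
python3 - <<'E'
from bench import *
import cv2,numpy as np
for c in ["scene","top","wrist"]:
    d=capture(c); cv2.imwrite(f"pics/{c}0.png",d["image"]); print(c,d["intrinsics"].tolist(),d["R"].round(3).tolist(),d["t"].round(3).tolist())
    np.savez(f"{c}0.npz",**d)
    for q in ["arbor_mid","arbor_shank","dark_arbor_mid","nose","collet","rack"]:
        print(c,q,[(np.round(r["xy"]).tolist(),round(r["conf"],2)) for r in spot_in(c,q)])
print(current_clock(),current_orientation())
E
```

```text
pics
scene [[511.0976006519098, 0.0, 314.32327412642684], [0.0, 511.0976006519098, 235.54675730104984], [0.0, 0.0, 1.0]] [[-0.252, 0.968, 0.014], [0.6, 0.167, -0.782], [-0.759, -0.189, -0.623]] [0.265, -0.216, 1.569]
scene arbor_mid [([182.0, 187.0], 0.91), ([257.0, 237.0], 0.88)]
scene arbor_shank [([252.0, 187.0], 0.98), ([256.0, 235.0], 0.88), ([184.0, 189.0], 0.6)]
scene dark_arbor_mid [([242.0, 260.0], 0.72)]
scene nose [([493.0, 277.0], 0.91)]
scene collet [([221.0, 242.0], 0.68), ([452.0, 259.0], 0.46)]
scene rack [([219.0, 239.0], 0.81)]
top [[599.4158947091885, 0.0, 325.28880515358554], [0.0, 599.4158947091885, 240.15757363317238], [0.0, 0.0, 1.0]] [[0.009, -1.0, -0.018], [-0.985, -0.006, -0.174], [0.174, 0.02, -0.985]] [-0.106, 0.528, 1.43]
top arbor_mid [([514.0, 325.0], 0.9), ([397.0, 259.0], 0.83), ([435.0, 342.0], 0.78)]
top arbor_shank [([436.0, 340.0], 0.94), ([515.0, 324.0], 0.83), ([398.0, 267.0], 0.67)]
top dark_arbor_mid [([399.0, 225.0], 0.77), ([395.0, 262.0], 0.74)]
top nose [([175.0, 246.0], 0.86)]
top collet [([209.0, 247.0], 0.53)]
top rack [([431.0, 246.0], 0.78)]
wrist [[371.64829954431775, 0.0, 322.14552558933616], [0.0, 371.64829954431775, 236.31789718597508], [0.0, 0.0, 1.0]] [[0.451, -0.892, -0.0], [-0.857, -0.434, 0.278], [-0.248, -0.125, -0.961]] [-0.599, -0.033, 0.39]
wrist arbor_mid [([372.0, 174.0], 0.85), ([187.0, 131.0], 0.64)]
wrist arbor_shank [([372.0, 173.0], 0.76), ([188.0, 127.0], 0.73)]
wrist dark_arbor_mid []
wrist nose []
wrist collet []
wrist rack [([261.0, 8.0], 0.76)]
1.05 [ 8.52014525e-01 -5.23518141e-01 -5.79446702e-05 -3.67909954e-05]
```

View pics/scene0.png

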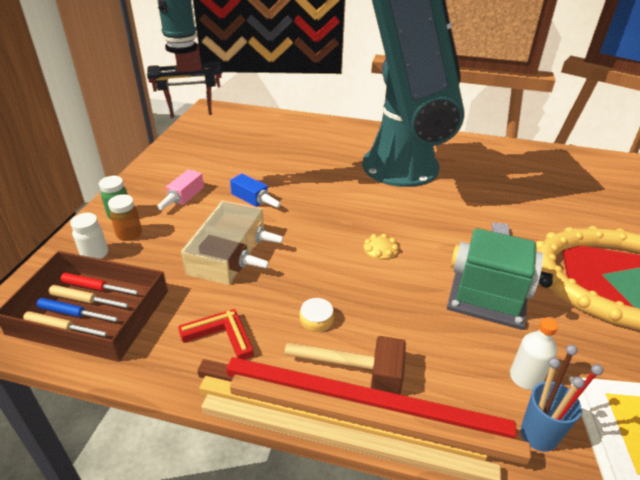

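View pics/top0.png

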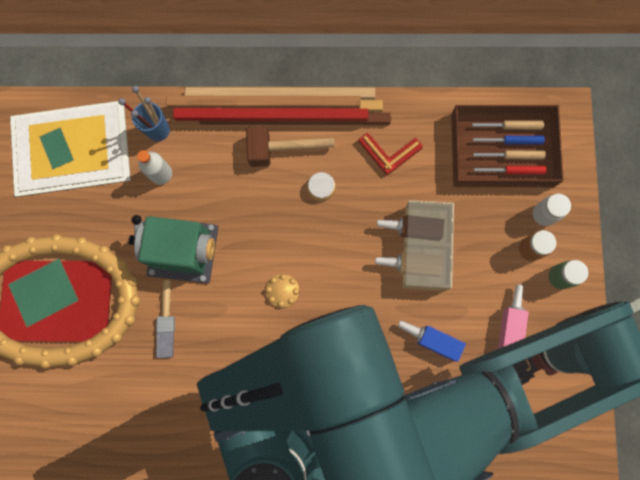

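View pics/wrist0.png

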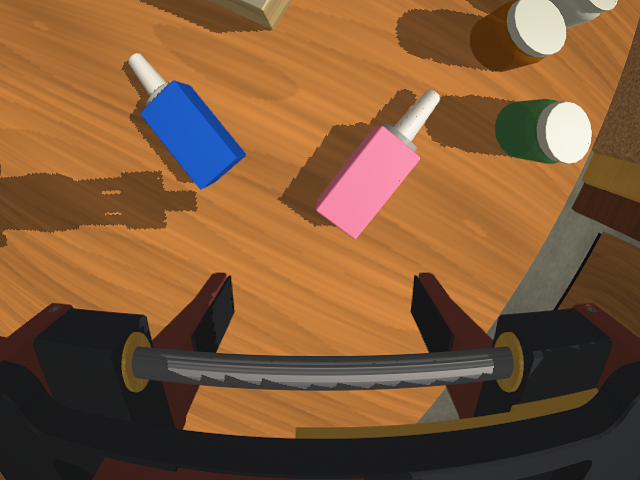

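The pale blank is in the robot-side (-x) compartment, with its shank at about top (388,262) and scene (268,238). The dark blank is in the far compartment, and the blue and pink blanks lie loose on the bench. The head is at top (175,248), with its collet at about (207,248). Next I'll use depth for the metric positions.

```bash
cat > h.py <<'E'
import numpy as np,cv2
def cloud(d):
    K,R,t=d["intrinsics"],d["R"],d["t"]; z=d["range_z"].astype(float)
    v,u=np.mgrid[0:480,0:640]
    P=np.stack([(u-K[0,2])/K[0,0]*z,(v-K[1,2])/K[1,1]*z,z],-1)
    W=(P-t)@R; W[z==0]=np.nan
    return W
def fishcloud(d):
    K,R,t=d["intrinsics"],d["R"],d["t"]; z=d["range_z"].astype(float)
    v,u=np.mgrid[0:480,0:640]
    x=(u-K[0,2])/K[0,0]; y=(v-K[1,2])/K[1,1]; r=np.hypot(x,y)+1e-9
    s=np.tan(np.minimum(r,1.5))/r
    W=(np.stack([x*s*z,y*s*z,z],-1)-t)@R; W[z==0]=np.nan
    return W
def proj(d,X):
    p=d["R"]@np.asarray(X)+d["t"]; q=d["intrinsics"]@p; return q[:2]/q[2]
def projf(d,X):
    p=d["R"]@np.asarray(X)+d["t"]; r=np.hypot(p[0],p[1]); th=np.arctan2(r,p[2]); K=d["intrinsics"]
    return K[0,0]*th*p[:2]/r+K[:2,2]
E
python3 - <<'E'
from h import *
for c in ["scene","top"]:
    d=dict(np.load(f"{c}0.npz")); W=cloud(d)
    boxes={"scene":{"shank":(240,220,290,260),"nose":(440,230,490,290)},"top":{"shank":(370,250,415,275),"nose":(195,225,222,270)}}[c]
    for n,(a,b,e,f) in boxes.items():
        im=d["image"][b-30:f+30,a-40:e+40]; cv2.imwrite(f"pics/{c}_{n}.png",cv2.resize(im,None,fx=5,fy=5,interpolation=cv2.INTER_CUBIC))
    a,b,e,f=boxes["shank"]
    if c=="top":
        for r in range(252,274,2): print(r,[ "%.3f,%.3f,%.3f"%tuple(W[r,k]) for k in (378,384,390,396,400,410,430)])
        print()
        for r in range(226,272,4): print(r,[ "%.3f,%.3f,%.3f"%tuple(W[r,k]) for k in (190,195,200,204,207,210,213,216)])
    else:
        for r in range(226,252,2): print(r,[ "%.3f,%.3f,%.3f"%tuple(W[r,k]) for k in (250,256,262,268,274,280)])
E
```

```text
226 ['0.499,-0.301,0.071', '0.484,-0.292,0.062', '0.429,-0.298,0.020', '0.395,-0.295,-0.004', '0.397,-0.278,0.001', '0.394,-0.263,0.002']
228 ['0.491,-0.305,0.058', '0.490,-0.290,0.061', '0.471,-0.282,0.048', '0.407,-0.291,-0.001', '0.402,-0.276,-0.002', '0.394,-0.263,-0.005']
230 ['0.500,-0.301,0.060', '0.491,-0.290,0.055', '0.473,-0.282,0.044', '0.411,-0.289,-0.004', '0.409,-0.274,-0.002', '0.405,-0.259,-0.002']
232 ['0.503,-0.301,0.056', '0.492,-0.290,0.051', '0.479,-0.279,0.043', '0.476,-0.265,0.044', '0.418,-0.271,-0.002', '0.416,-0.255,0.000']
234 ['0.501,-0.302,0.048', '0.496,-0.288,0.048', '0.483,-0.278,0.040', '0.483,-0.263,0.044', '0.482,-0.248,0.045', '0.421,-0.254,-0.002']
236 ['0.508,-0.299,0.048', '0.497,-0.289,0.042', '0.491,-0.275,0.041', '0.490,-0.261,0.043', '0.490,-0.245,0.046', '0.484,-0.232,0.045']
238 ['0.500,-0.303,0.036', '0.500,-0.288,0.039', '0.489,-0.277,0.033', '0.491,-0.261,0.038', '0.491,-0.245,0.041', '0.489,-0.231,0.042']
240 ['0.501,-0.303,0.030', '0.496,-0.290,0.029', '0.457,-0.289,-0.001', '0.488,-0.262,0.029', '0.492,-0.245,0.036', '0.489,-0.231,0.
[... 3855 characters left out ...]
3']
258 ['0.469,0.208,0.135', '0.481,0.215,0.058', '0.473,0.190,0.113', '0.473,0.181,0.109', '0.475,0.177,0.098', '0.475,0.169,0.099', '0.488,0.181,0.009', '0.490,0.175,-0.001']
262 ['0.459,0.206,0.140', '0.462,0.200,0.118', '0.466,0.194,0.091', '0.466,0.183,0.097', '0.467,0.179,0.084', '0.477,0.186,0.018', '0.480,0.183,-0.003', '0.480,0.176,-0.006']
266 ['0.450,0.206,0.138', '0.454,0.201,0.111', '0.460,0.200,0.065', '0.466,0.200,0.021', '0.467,0.193,0.017', '0.467,0.186,0.015', '0.468,0.181,0.005', '0.469,0.175,-0.001']
270 ['0.448,0.218,0.087', '0.447,0.204,0.095', '0.451,0.200,0.064', '0.456,0.200,0.018', '0.457,0.194,0.013', '0.457,0.186,0.015', '0.459,0.181,0.001', '0.459,0.174,-0.002']
```

Run:
```python
from h import *
ims=[cv2.imread(f"pics/{n}.png") for n in ("scene_shank","scene_nose","top_shank","top_nose")]
ims=[cv2.resize(i,(400,300)) for i in ims]
cv2.imwrite("pics/mosaic.png",np.vstack([np.hstack(ims[:2]),np.hstack(ims[2:])]))
```

```text
(no output)
```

View pics/mosaic.png

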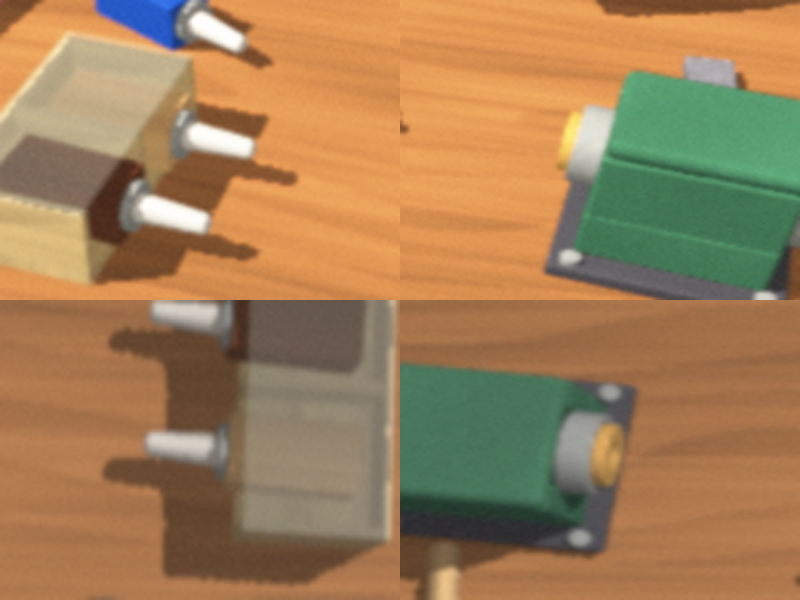

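Mosaic: pale shank at top (372–398, 257–267) and scene (262–285, 228–244). Depth puts its axis at x≈0.478, z≈0.036, flange at y≈-0.284, as expected (12+24 mm up). The collet's gold disc is near y≈0.167 and x≈0.50. Now the socket axis fit.

```bash
cat > fitnose.py <<'E'
from h import *
from scipy.optimize import least_squares
def fit(clouds, ring_masks, verbose=True):
    P=np.vstack([W[m] for W,m in zip(clouds,ring_masks)]); P=P[~np.isnan(P).any(1)]
    return P
E
python3 - <<'E'
from bench import *
from h import *
from scipy.optimize import least_squares
out={}
for c in ["scene","top"]:
    ds=[capture(c) for _ in range(6)]
    z=np.stack([d["range_z"] for d in ds]).astype(float); z[z==0]=np.nan
    d=ds[0]; d["range_z"]=np.nan_to_num(np.nanmedian(z,0)); np.savez(f"{c}1.npz",**d)
    W=cloud(d); hsv=cv2.cvtColor(d["image"],cv2.COLOR_BGR2HSV).astype(int)
    near=(np.abs(W[...,0]-.50)<.05)&(W[...,1]>.155)&(W[...,1]<.20)&(W[...,2]>.04)&(W[...,2]<.135)
    gold=near&(hsv[...,0]>10)&(hsv[...,0]<35)&(hsv[...,1]>110)&(hsv[...,2]>120)
    gray=near&(hsv[...,1]<50)
    green=(np.abs(W[...,0]-.50)<.09)&(W[...,1]>.17)&(W[...,1]<.36)&(W[...,2]>.03)&(hsv[...,0]>60)&(hsv[...,0]<90)&(hsv[...,1]>80)
    for n,m in (("gold",gold),("gray",gray),("green",green)):
        p=W[m]; print(c,n,len(p),p.mean(0).round(4),p.min(0).round(3),p.max(0).round(3))
        out[c+n]=p
    im=d["image"].copy(); im[gold]=(0,0,255); im[gray]=(255,0,0); im[green]=(255,255,0)
    s=dict(scene=(430,210,560,330),top=(120,190,230,290))[c]
    cv2.imwrite(f"pics/seg_{c}.png",cv2.resize(im[s[1]:s[3],s[0]:s[2]],None,fx=4,fy=4))
np.savez("nose_pts.npz",**out)
def ax(p): yaw=p[2]; return np.array([-np.sin(yaw),np.cos(yaw),0]),np.array([np.cos(yaw),np.sin(yaw),0])
for keys in (["topgray"],["scenegray"],["topgray","scenegray"]):
    P=np.vstack([out[k] for k in keys])
    def f(p):
        y,x=ax(p); q=P-[p[0],.17,0]; return np.hypot(q@x,q[:,2]-p[1])-.034
    r=least_squares(f,[.50,.09,0],loss="soft_l1",f_scale=.002); print(keys,r.x.round(4),np.abs(f(r.x)).mean())
T=out["topgreen"]; top=T[T[:,2]>.135]; h=cv2.minAreaRect((top[:,:2]*1000).astype(np.float32)); print("top rect",h, top[:,2].mean())
E
```

```text
scene gold 76 [0.5168 0.166  0.1008] [0.488 0.162 0.066] [0.528 0.171 0.116]
scene gray 296 [0.524  0.1804 0.106 ] [0.491 0.169 0.063] [0.544 0.192 0.132]
scene green 4647 [0.545  0.2528 0.1076] [0.46  0.187 0.03 ] [0.573 0.32  0.141]
top gold 147 [0.4971 0.1694 0.0996] [0.473 0.165 0.067] [0.522 0.177 0.118]
top gray 291 [0.4969 0.1858 0.1149] [0.465 0.171 0.046] [0.543 0.199 0.135]
top green 2796 [0.5007 0.2539 0.134 ] [0.446 0.189 0.032] [0.565 0.325 0.145]
['topgray'] [ 0.4977  0.0898 -0.1059] 0.001450078073440305
['scenegray'] [ 0.5005  0.0887 -0.1293] 0.0007111714938803865
['topgray', 'scenegray'] [ 0.5005  0.0896 -0.0297] 0.001433603124837286
top rect ((506.0545654296875, 258.0351257324219), (127.0439453125, 106.47736358642578), 83.82325744628906) 0.13994402229438738
```

View pics/seg_top.png

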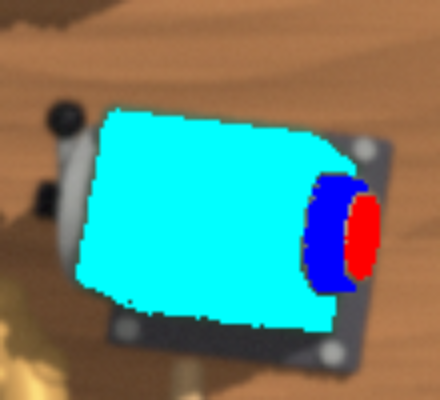

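View pics/seg_scene.png

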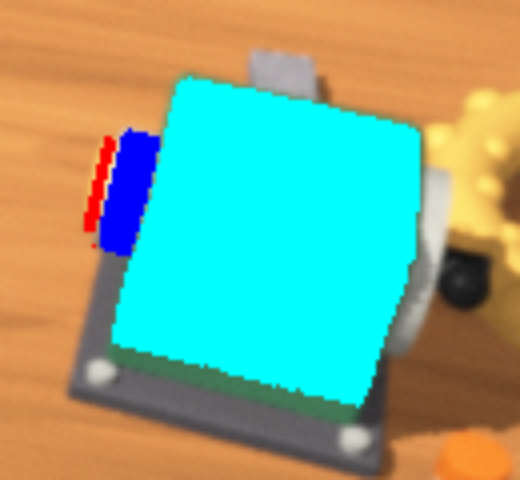

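Both fits and the head's top rectangle (6.2°) agree that the socket yaw is about -0.107 rad, with the axis at x≈0.499 near y=0.17 and z≈0.0895. Next I'll grip the shank.

Run:
```python
from bench import *
from h import *
from scipy.optimize import least_squares
o=np.load("nose_pts.npz"); Y=-.107
y=np.array([-np.sin(Y),np.cos(Y),0]);x=np.array([np.cos(Y),np.sin(Y),0])
for k in ("topgray","scenegray"):
    P=o[k]
    f=lambda p:np.hypot((P-[p[0],.17,0])@x,P[:,2]-p[1])-.034
    r=least_squares(f,[.5,.09],loss="soft_l1",f_scale=.002);print(k,r.x.round(4))
    s=(P-[r.x[0],.17,0])@y; print("ring along",np.percentile(s,[1,5,10,90]).round(4))
    G=o[k.replace("gray","gold")]; s=(G-[r.x[0],.17,0])@y; print("gold along",np.percentile(s,[5,25,50,75]).round(4), "lat",((G-[r.x[0],.17,0])@x).mean())
Q=[1,0,0,0]
for p in ([.478,-.255,.15],[.478,-.255,.017],[.5,-.09,.05],[.5,-.16,.1],[.49,.1,.071]): print(p,np.round(inverse_kinematics(p,Q),2))
move_gripper(.06); move_ptp([.478,-.255,.15],Q)
d=capture("wrist"); cv2.imwrite("pics/w1.png",d["image"]); np.savez("w1.npz",**d)
print((-d["R"].T@d["t"]).round(3), current_clock())
print([projf(d,p).round() for p in ([.478,-.283,.036],[.478,-.227,.036])])
W=fishcloud(d)
m=(W[...,2]>.03)&(W[...,2]<.06)&(W[...,1]>-.275)&(W[...,1]<-.22)&(np.abs(W[...,0]-.478)<.03)
p=W[m];print(len(p),p.min(0),p.max(0),p.mean(0))
```

```text
topgray [0.4977 0.0898]
ring along [0.0048 0.0054 0.0059 0.0249]
gold along [-0.0032 -0.0028 -0.0018  0.0011] lat -0.0005310475472805197
scenegray [0.5007 0.0887]
ring along [0.0031 0.0041 0.0051 0.0206]
gold along [-0.0052 -0.0038 -0.0023 -0.0008] lat 0.0164297590616961
[0.478, -0.255, 0.15] [-0.62  0.35  1.72 -0.    1.07 -0.62]
[0.478, -0.255, 0.017] [-0.62  0.55  1.83 -0.    0.77 -0.62]
[0.5, -0.09, 0.05] [-0.31  0.46  1.88 -0.    0.8  -0.31]
[0.5, -0.16, 0.1] [-0.44  0.4   1.81 -0.    0.93 -0.44]
[0.49, 0.1, 0.071] [ 0.06  0.42  1.88 -0.    0.84  0.06]
[ 0.478 -0.179  0.312] 3.6583
[array([323., 265.]), array([323., 195.])]
1613 [ 0.46731287 -0.2749622   0.0304435 ] [ 0.48911128 -0.22549824  0.04749046] [ 0.47950319 -0.25088543  0.04262868]
```

View pics/w1.png

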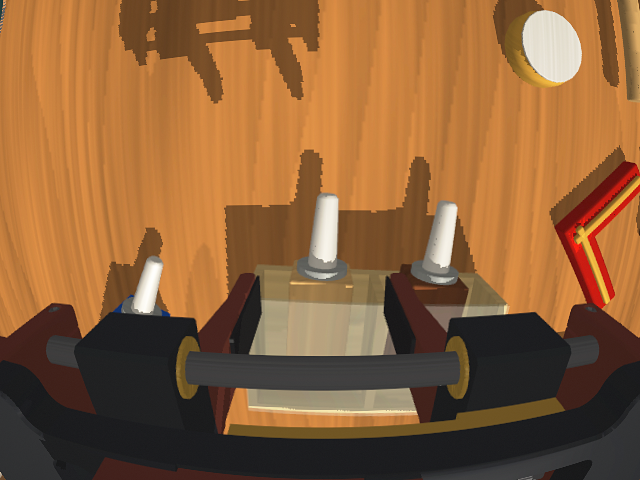

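Wrist view: the pale shank runs from (322,265) to (328,195), between the jaws. The dark shank at (440,205–265) is clear of the fingers. I'll check its yaw, then grip.

Run:
```python
from bench import *
from h import *
for n,c in (("w1",fishcloud),("top1",cloud)):
    d=dict(np.load(n+".npz")); W=c(d)
    xs=[]
    for y in np.arange(-.275,-.23,.006):
        m=(W[...,2]>.028)&(W[...,2]<.06)&(np.abs(W[...,1]-y)<.003)&(np.abs(W[...,0]-.478)<.03)
        p=W[m]; xs.append((y,(np.percentile(p[:,0],2)+np.percentile(p[:,0],98))/2))
    xs=np.array(xs); k=np.polyfit(xs[:,0]+.255,xs[:,1],1); print(n,k.round(4))
```

```text
w1 [0.0777 0.4793]
top1 [0.0563 0.4777]
```

```bash
cat >> h.py <<'E'
def qd(a): return [float(np.cos(a/2)),float(np.sin(a/2)),0.,0.]
E
python3 - <<'E'
from bench import *
from h import *
Q=qd(-.067)
move_ptp([.4787,-.255,.06],Q)
print(servo_line([.4787,-.255,.017],Q,rate=.08,contact_N=8))
move_gripper(0.0); print("gap",current_finger_gap(),current_position().round(4) if hasattr(current_position(),'round') else current_position())
u=np.array([.067,1,0]);u/=np.linalg.norm(u); p0=np.array([.4787,-.255,.018])
servo_line((p0+.03*u).tolist(),Q,rate=.06); print("gap",current_finger_gap(),np.round(current_force(),2))
d=capture("scene"); cv2.imwrite("pics/s2.png",d["image"][150:330,150:390].repeat(3,0).repeat(3,1))
print(current_clock())
E
```

```text
False
gap 0.01920557156662675 [ 0.4789 -0.255   0.0171]
gap 0.018962275030946253 [-0.5  -0.32 -0.92]
6.225
```

View pics/s2.png

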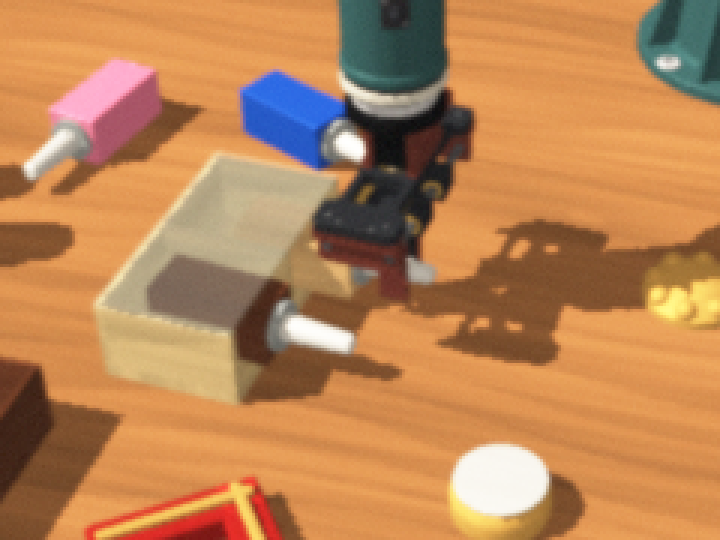

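The blank is following: pale wood shows at (330,270) in the crop and the gap is still 19 mm. I'll draw it the rest of the way out and lower it.

Run:
```python
from bench import *
from h import *
Q=qd(-.067); u=np.array([.067,1,0]);u/=np.linalg.norm(u); p0=np.array([.4787,-.255,.019])
servo_line((p0+.155*u).tolist(),Q,rate=.08); print("gap",current_finger_gap(),np.round(current_force(),2),current_clock())
d=capture("scene"); cv2.imwrite("pics/s3.png",d["image"][150:330,180:420].repeat(3,0).repeat(3,1))
```

```text
gap 0.018638954458286408 [-0.26  0.04 -1.03] 7.9417
```

View pics/s3.png

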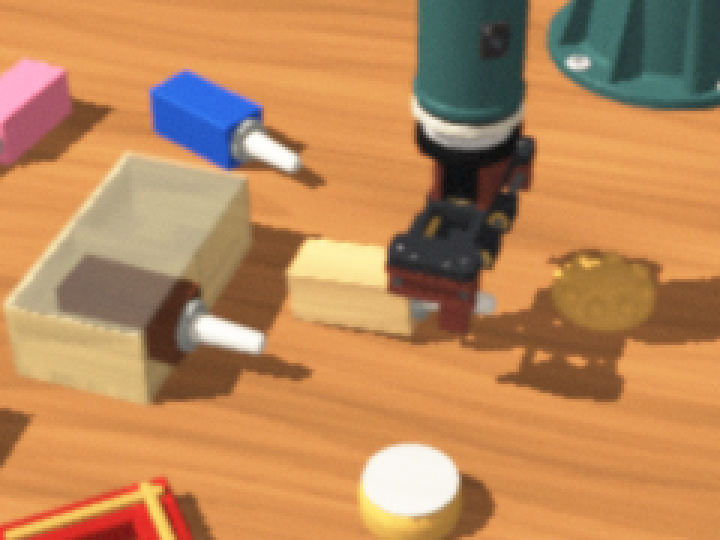

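The blank is clear of the rack, with its wood at crop (290–415, 240–330), held near level. Lowering it and letting go.

Run:
```python
from bench import *
from h import *
p=np.array(current_position())
print(servo_line([p[0],p[1],.005],None,rate=.04,contact_N=4),np.round(current_position(),4),np.round(current_force(),2))
move_gripper(.06); sleep(.3)
p=np.array(current_position())
servo_line([p[0],p[1],.09],None,rate=.15)
# move over the wood for regrasp, looking
d=capture("top"); cv2.imwrite("pics/t4.png",d["image"]); np.savez("t4.npz",**d)
d=capture("wrist"); cv2.imwrite("pics/w4.png",d["image"]); np.savez("w4.npz",**d)
d=capture("scene"); cv2.imwrite("pics/s4.png",d["image"][150:330,180:420].repeat(3,0).repeat(3,1)); np.savez("s4.npz",**d)
print(current_clock())
```

```text
True [ 0.4891 -0.1007  0.0048] [-1.07 -0.09  5.59]
10.3333
```

View pics/s4.png

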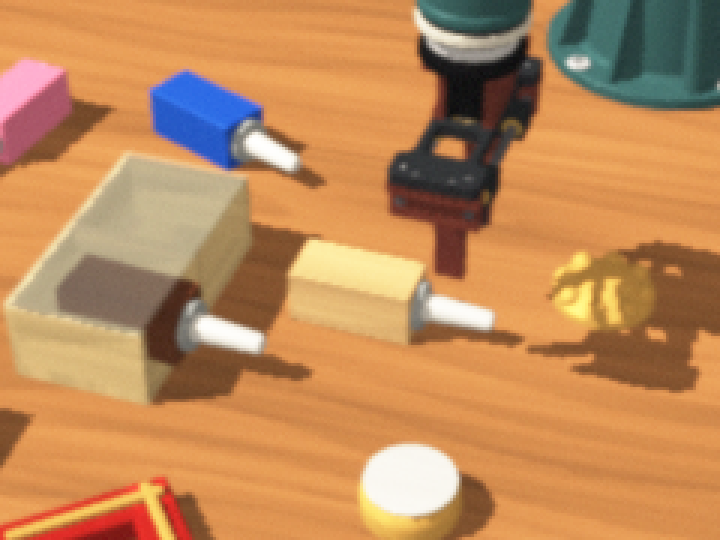

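View pics/w4.png

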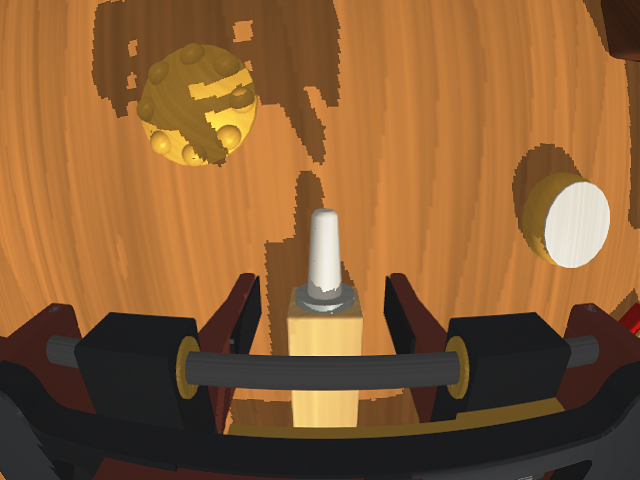

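View pics/t4.png

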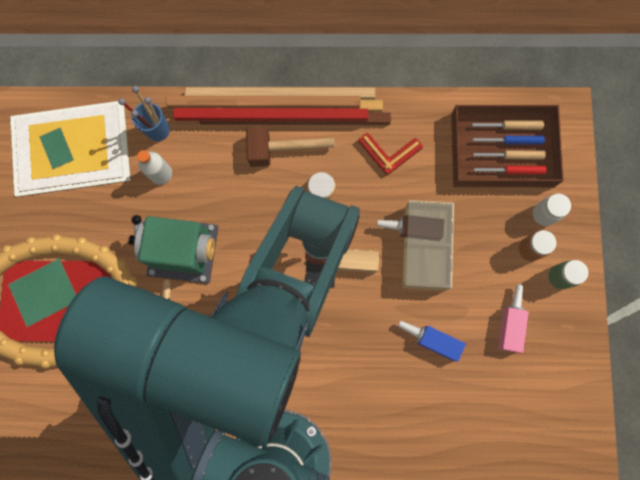

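The blank lies flat and alone: wood at wrist (290–360, 305–425), shank up to (323,210), and level in the scene crop. Next I'll measure its pose.

Run:
```python
from h import *
for n,c in (("w4",fishcloud),("t4",cloud),("s4",cloud)):
    d=dict(np.load(n+".npz")); W=c(d)
    near=(np.abs(W[...,0]-.485)<.05)&(W[...,1]>-.26)&(W[...,1]<-.05)
    if n!="w4": near&=W[...,1]>-.255
    hsv=cv2.cvtColor(d["image"],cv2.COLOR_BGR2HSV).astype(int)
    top=near&(np.abs(W[...,2]-.048)<.006)&(hsv[...,1]>60)&(hsv[...,2]>120)
    p=W[top]
    if len(p)>20:
        print(n,len(p),p.min(0).round(3),p.max(0).round(3),"z",np.median(p[:,2]).round(4))
        c0,wh,a=cv2.minAreaRect((p[:,:2]*1000).astype(np.float32));print("  rect",c0,wh,a)
    if n!="t4":
        sh=near&(W[...,2]>.018)&(W[...,2]<.04)&(hsv[...,1]<60)&(hsv[...,2]>150)
        q=W[sh]; print("  shank",len(q),q.min(0).round(3),q.max(0).round(3))
        if n=="w4":
            k=np.polyfit(q[:,1],q[:,0],1);print("  slope",k[0],"x at -.1",np.polyval(k,-.1))
```

```text
w4 5531 [ 0.457 -0.232  0.042] [ 0.51  -0.131  0.05 ] z 0.0474
  rect (483.2999572753906, -181.406982421875) (97.7627182006836, 48.47845458984375) 86.00940704345703
  shank 2012 [ 0.476 -0.13   0.023] [ 0.498 -0.072  0.04 ]
  slope 0.051562274019902835 x at -.1 0.48941669487829476
t4 678 [ 0.455 -0.232  0.042] [ 0.508 -0.136  0.054] z 0.0477
  rect (481.28387451171875, -184.99208068847656) (95.00064086914062, 48.9296875) 86.11779022216797
s4 597 [ 0.457 -0.236  0.042] [ 0.515 -0.134  0.052] z 0.0469
  rect (486.5525817871094, -184.59146118164062) (101.19988250732422, 53.336639404296875) 86.18942260742188
  shank 188 [ 0.483 -0.134  0.018] [ 0.504 -0.074  0.039]
```

Pose: centre (0.4835, -0.184), yaw -0.068, top face at 0.047–0.048. That agrees with the tip at y=-0.072. I'll regrasp by the wood near the balance point and carry it to just short of the collet.

Run:
```python
from bench import *
from h import *
Q=qd(-.068)
move_gripper(.08)
servo_line([.4847,-.166,.09],Q,rate=.15)
print(servo_line([.4847,-.166,.007],None,rate=.1,contact_N=8))
move_gripper(0.0); print("gap",current_finger_gap(),np.round(current_position(),4))
servo_line([.4847,-.166,.0725],None,rate=.1)
Q=qd(-.107)
N=np.array([.4995,.1745,.0893]); u=np.array([np.sin(.107),np.cos(.107),0])
t=N-.122*u; t[2]=.0725
servo_line(t.tolist(),Q,rate=.15); print(t,current_clock(),current_finger_gap())
for c in ("wrist","top","scene"):
    d=capture(c); np.savez(f"{c}5.npz",**d); im=d["image"]
    if c=="scene": im=im[190:330,350:530].repeat(4,0).repeat(4,1)
    cv2.imwrite(f"pics/{c}5.png",im)
```

```text
False
gap 0.0478882622839967 [ 0.4848 -0.1661  0.0072]
[0.48647089 0.05319772 0.0725    ] 15.4583 0.04812372993623684
```

View pics/wrist5.png

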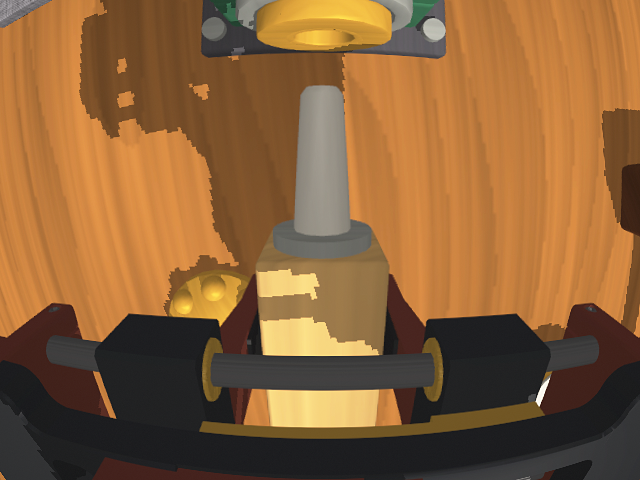

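View pics/scene5.png

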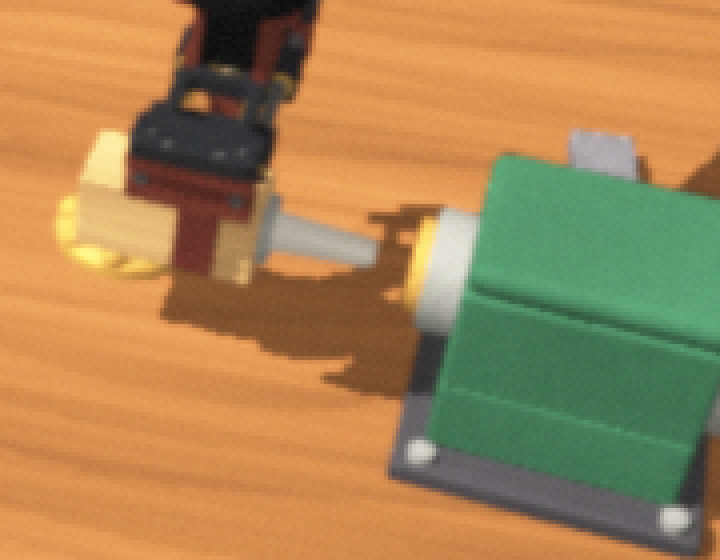

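View pics/top5.png

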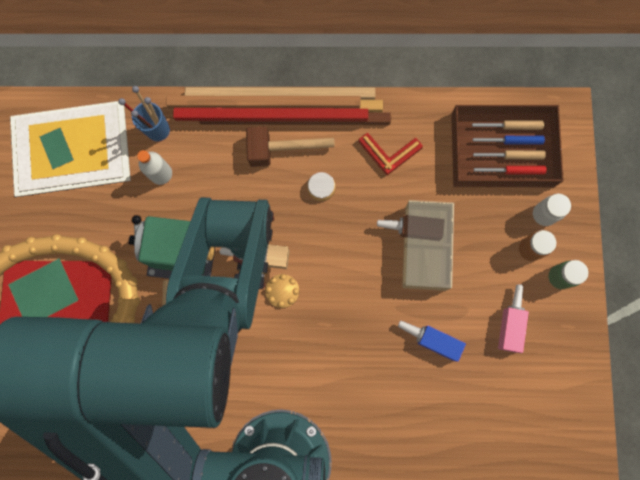

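Wrist view: the shank tip is at (322,90) and the bore at (325,37), so it's well aligned sideways. Measuring the height and lateral offset from depth.

Run:
```python
from h import *
from scipy.optimize import least_squares
N=np.array([.4995,.1745,.0893]); a=.107
u=np.array([np.sin(a),np.cos(a),0]); x=np.array([np.cos(a),-np.sin(a),0])
for n,c in (("wrist5",fishcloud),("scene5",cloud)):
    d=dict(np.load(n+".npz")); W=c(d); hsv=cv2.cvtColor(d["image"],cv2.COLOR_BGR2HSV).astype(int)
    L=np.stack([(W-N)@x,(W-N)@u,W[...,2]],-1)
    near=(np.abs(L[...,0])<.05)&(L[...,2]>.05)
    g=near&(np.abs(L[...,1])<.03)&(hsv[...,0]>10)&(hsv[...,0]<35)&(hsv[...,1]>110)
    p=L[g]; print(n,"gold",len(p),p.min(0).round(3),p.max(0).round(3),"front s",np.percentile(p[:,1],[5,20,50]).round(4))
    print("  gold lateral mid",(np.percentile(p[:,0],1)+np.percentile(p[:,0],99))/2,"z max",np.percentile(p[:,2],99))
    sh=near&(L[...,1]<-.02)&(L[...,1]>-.10)&(hsv[...,1]<70)&(np.abs(L[...,0])<.025)
    q=L[sh]; print("  shank",len(q),q.min(0).round(3),q.max(0).round(3))
    if n=="wrist5":
        for s in np.arange(-.08,-.027,.008):
            m=np.abs(q[:,1]-s)<.003; r=q[m]
            if len(r): print("   ",s.round(3),"x",((np.percentile(r[:,0],1)+np.percentile(r[:,0],99))/2).round(4),"w",np.ptp(r[:,0]).round(4),"ztop",np.percentile(r[:,2],95).round(4))
        # shank taper fit
        def f(P):
            x0,z0,tx,tz,st=P; s=q[:,1]; ctr=np.stack([x0+tx*(s+.05),z0+tz*(s+.05)],1); rr=.008+(st-s)/56e-3*.0035
            return np.hypot(q[:,0]-ctr[:,0],q[:,2]-ctr[:,1])-rr
        # tip fixed by data
        st=np.percentile(q[:,1],99.5); print("   tip",st)
        r=least_squares(lambda P:f([*P,st]),[0,.09,0,0],loss="soft_l1",f_scale=.001); print("   shank axis x0,z0,tx,tz",r.x.round(4),np.abs(f([*r.x,st])).mean())
    def cyl(P): return np.hypot(p[:,0]-P[0],p[:,2]-P[1])-.026
    side=p[p[:,1]>np.percentile(p[:,1],40)]
    gr=near&(L[...,1]>.003)&(L[...,1]<.018)&(hsv[...,1]<60); p2=L[gr]
    if len(p2)>30:
        r=least_squares(lambda P:np.hypot(p2[:,0]-P[0],p2[:,2]-P[1])-.034,[0,.09],loss="soft_l1",f_scale=.001); print("  ring",len(p2),r.x.round(4),"s",np.percentile(p2[:,1],[1,5]))
```

```text
wrist5 gold 6270 [-0.028 -0.029  0.067] [0.028 0.003 0.117] front s [-0.0086 -0.0084 -0.0073]
  gold lateral mid 0.00023086750824295732 z max 0.11607383263493261
  shank 28478 [-0.025 -0.1    0.069] [ 0.025 -0.028  0.196]
    -0.08 x -0.0005 w 0.0222 ztop 0.1002
    -0.072 x -0.0008 w 0.0211 ztop 0.0998
    -0.064 x -0.0007 w 0.0199 ztop 0.0992
    -0.056 x -0.0007 w 0.0189 ztop 0.0988
    -0.048 x -0.0009 w 0.0182 ztop 0.0983
    -0.04 x -0.0009 w 0.0174 ztop 0.0979
    -0.032 x -0.0009 w 0.0165 ztop 0.0973
   tip -0.029993325010057893
   shank axis x0,z0,tx,tz [-7.0000e-04  9.2300e-02 -2.8000e-02 -1.7962e+00] 0.01224222955923025
  ring 73 [0.0003 0.09  ] s [0.00300426 0.00305142]
scene5 gold 77 [-0.048 -0.01   0.072] [0.032 0.027 0.139] front s [-0.0096 -0.0086 -0.0066]
  gold lateral mid -0.008898061508554303 z max 0.1371993333831301
  shank 516 [-0.025 -0.1    0.078] [ 0.025 -0.03   0.533]
  ring 231 [0.0019 0.089 ] s [0.00311497 0.00367617]
```

Relative to the socket, the shank sits 1 mm to the left and 1 mm low, and it is level. The nose face is where I took it to be. I'll correct that and insert gently.

Run:
```python
from bench import *
from h import *
a=.107; N=np.array([.4995,.1745,.0893]); u=np.array([np.sin(a),np.cos(a),0]); x=np.array([np.cos(a),-np.sin(a),0]); Q=qd(-a)
def P(s): t=N+s*u+.001*x; t[2]=.0735; return t.tolist()
servo_line(P(-.118),Q,rate=.05)
f0=np.array(current_force())
r=servo_line(P(-.066),Q,rate=.04,contact_N=5); print(r,((np.array(current_position())-N)@u).round(4),(np.array(current_force())-f0).round(2))
if not r:
    r=servo_line(P(-.040),Q,rate=.01,contact_N=4); print(r,((np.array(current_position())-N)@u).round(4),(np.array(current_force())-f0).round(2))
d=capture("wrist"); np.savez("wrist6.npz",**d); cv2.imwrite("pics/wrist6.png",d["image"])
d=capture("scene"); np.savez("scene6.npz",**d); cv2.imwrite("pics/scene6.png",d["image"][190:330,350:530].repeat(4,0).repeat(4,1))
print(current_clock(),current_finger_gap())
```

```text
False -0.0662 [ 0.1  -0.11 -0.94]
True -0.0472 [ 0.8  -1.68  0.89]
19.1583 0.04797156643642047
```

View pics/wrist6.png

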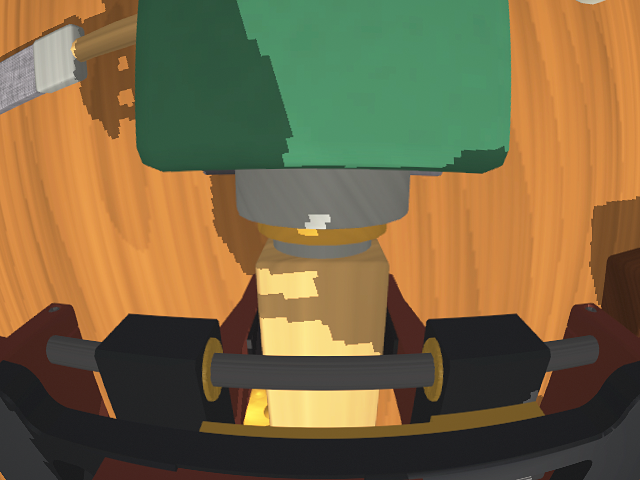

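View pics/scene6.png

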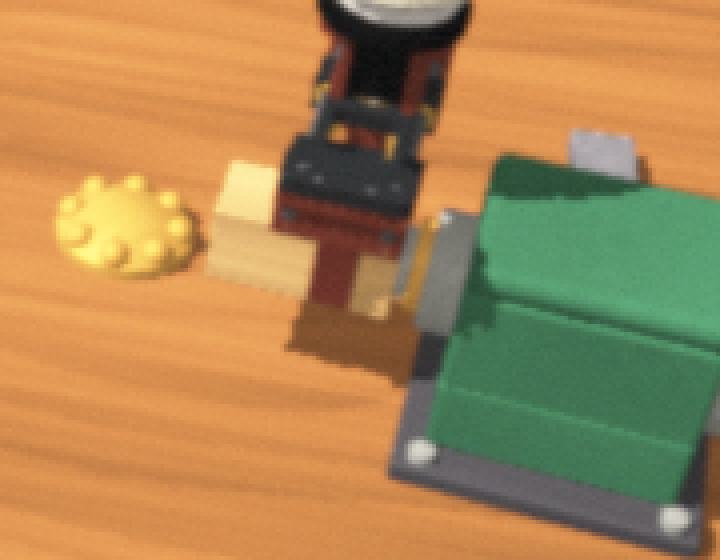

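Inserted lightly: the tool force is about 2 N, the blank's centre is at about -67 mm (64–70 expected), and the gold collet band is still proud at wrist (320,232). Letting go and checking from above.

Run:
```python
from bench import *
from h import *
move_gripper(.075); sleep(.4)
p=np.array(current_position())
servo_line([p[0],p[1],.15],None,rate=.12)
u=np.array([np.sin(.107),np.cos(.107),0])
q=p-.07*u; servo_line([q[0],q[1],.17],None,rate=.2)
d=capture("wrist"); np.savez("wrist7.npz",**d); cv2.imwrite("pics/wrist7.png",d["image"])
d=capture("scene"); np.savez("scene7.npz",**d); cv2.imwrite("pics/scene7.png",d["image"][190:330,350:530].repeat(4,0).repeat(4,1))
print(current_clock(),current_finger_gap())
a=.107; N=np.array([.4995,.1745,.09]); x=np.array([np.cos(a),-np.sin(a),0])
for n,c in (("wrist7",fishcloud),("scene7",cloud)):
    d=dict(np.load(n+".npz")); W=c(d); hsv=cv2.cvtColor(d["image"],cv2.COLOR_BGR2HSV).astype(int)
    L=np.stack([(W-N)@x,(W-N)@u,W[...,2]],-1)
    top=(np.abs(L[...,0])<.035)&(L[...,1]>-.13)&(L[...,1]<-.005)&(L[...,2]>.105)&(L[...,2]<.125)&(hsv[...,1]>50)&(hsv[...,0]<40)
    t=L[top]; k=np.polyfit(t[:,1],t[:,2],1); c0,wh,an=cv2.minAreaRect((t[:,:2]*1000).astype(np.float32))
    print(n,len(t),"z at -.067",np.polyval(k,-.067),"pitch",k[0],"rect",c0,wh,an, np.percentile(t[:,1],[1,99]))
```

```text
21.5833 0.074887198746771
wrist7 13561 z at -.067 0.11204199263311793 pitch 0.011441324613125666 rect (-0.0533599853515625, -59.880226135253906) (48.505409240722656, 109.8354721069336) 0.1850869208574295 [-0.11332833 -0.00624025]
scene7 785 z at -.067 0.11097518545548626 pitch 0.010806394499773662 rect (3.4619483947753906, -60.608909606933594) (111.68628692626953, 52.48427963256836) 88.43290710449219 [-0.11509073 -0.00662805]
```

View pics/wrist7.png

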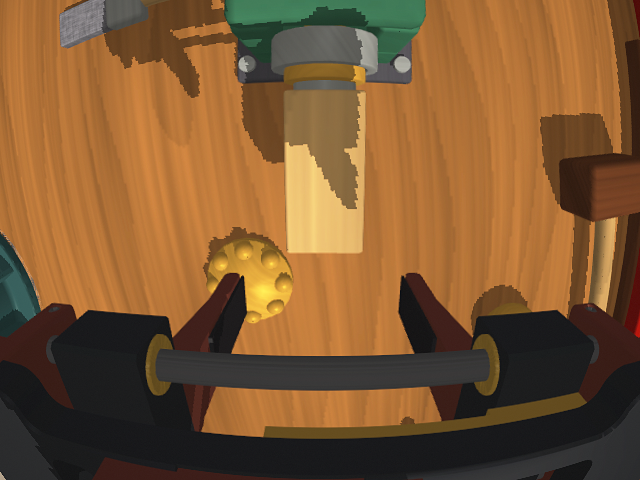

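View pics/scene7.png

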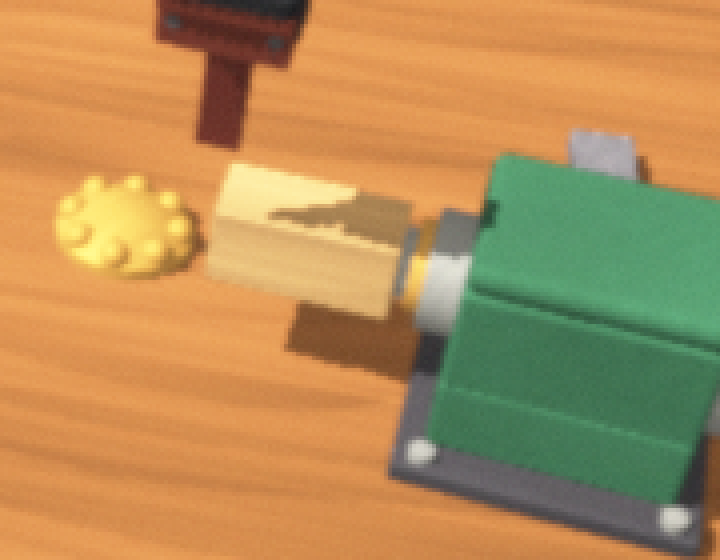

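The blank sits level in the collet and is released (pitch 0.011 rad, free end at about -0.114 m). The brass band is still proud at wrist (325,75). I'll shut the gripper and push on the free end.

Run:
```python
from bench import *
from h import *
a=.107; N=np.array([.4998,.1745,.09]); u=np.array([np.sin(a),np.cos(a),0]); Q=qd(-a)
def P(s,z=.071): t=N+s*u; t[2]=z; return t.tolist()
S=lambda:round(float((np.array(current_position())-N)@u),4)
move_gripper(0.0)
servo_line(P(-.155,.17),Q,rate=.15); servo_line(P(-.155),Q,rate=.12)
print(servo_line(P(-.105),Q,rate=.03,contact_N=4),S(),np.round(current_force(),2)); s0=S()
r=servo_line(P(s0+.012),Q,rate=.012,contact_N=25); print(r,S(),np.round(current_force(),2),current_clock())
d=capture("wrist"); np.savez("wrist8.npz",**d); cv2.imwrite("pics/wrist8.png",d["image"])
d=capture("scene"); np.savez("scene8.npz",**d); cv2.imwrite("pics/scene8.png",d["image"][190:330,350:530].repeat(4,0).repeat(4,1))
```

```text
True -0.1264 [-0.39  0.44  0.18]
True -0.1193 [-0.77 -2.77 -0.11] 26.1167
```

View pics/wrist8.png

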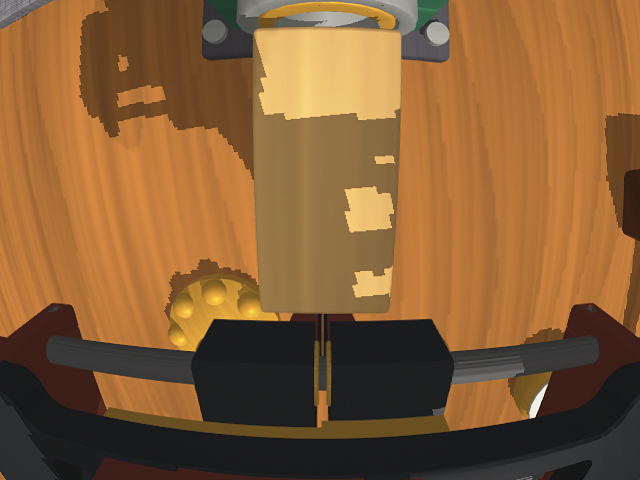

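View pics/scene8.png

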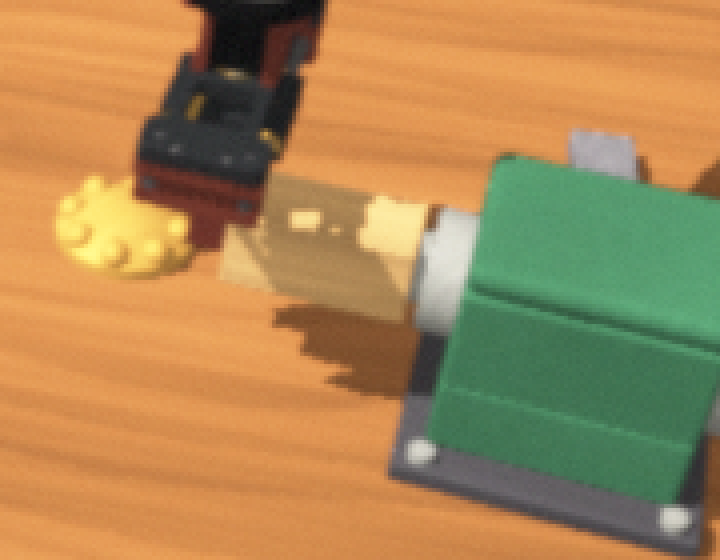

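The fingers moved about 7 mm under load and stopped at the 25 N trigger. The collet looks nearly flush (a thin brass rim at wrist (325,12)). Pushing once more to see whether it is bottomed.

Run:
```python
from bench import *
from h import *
a=.107; N=np.array([.4998,.1745,.09]); u=np.array([np.sin(a),np.cos(a),0]); x=np.array([np.cos(a),-np.sin(a),0]); Q=qd(-a)
def P(s,z=.071): t=N+s*u; t[2]=z; return t.tolist()
S=lambda:round(float((np.array(current_position())-N)@u),4)
for i in range(2):
    s0=S(); r=servo_line(P(s0+.006),Q,rate=.01,contact_N=28); print(r,s0,S(),np.round(current_force(),2))
sleep(.2)
servo_line(P(-.135),Q,rate=.1); servo_line(P(-.135,.17),Q,rate=.15); print(current_clock())
d=capture("wrist"); np.savez("wrist9.npz",**d); cv2.imwrite("pics/wrist9.png",d["image"])
d=capture("scene"); np.savez("scene9.npz",**d); cv2.imwrite("pics/scene9.png",d["image"][190:330,350:530].repeat(4,0).repeat(4,1))
for n,c in (("wrist9",fishcloud),("scene9",cloud)):
    d=dict(np.load(n+".npz")); W=c(d); hsv=cv2.cvtColor(d["image"],cv2.COLOR_BGR2HSV).astype(int)
    L=np.stack([(W-N)@x,(W-N)@u,W[...,2]],-1)
    top=(np.abs(L[...,0])<.035)&(L[...,1]>-.13)&(L[...,1]<-.010)&(L[...,2]>.105)&(L[...,2]<.125)&(hsv[...,1]>50)&(hsv[...,0]<40)
    t=L[top]; k=np.polyfit(t[:,1],t[:,2],1); c0,wh,an=cv2.minAreaRect((t[:,:2]*1000).astype(np.float32))
    print(n,len(t),"z",np.polyval(k,-.057),"pitch",k[0],"rect",c0,wh,an, "free end",np.percentile(t[:,1],[.5,2]))
```

```text
True -0.1193 -0.1194 [ 0.29 -2.94 -0.16]
True -0.1194 -0.1194 [-0.36 -3.43  0.76]
28.5667
wrist9 13053 z 0.11214984769391494 pitch 0.015687349870120545 rect (-0.36112022399902344, -58.521907806396484) (97.24336242675781, 48.4627799987793) 89.69833374023438 free end [-0.10629048 -0.10464106]
scene9 735 z 0.11116854385400426 pitch 0.012681509199221749 rect (4.265892028808594, -59.23710632324219) (53.68977737426758, 98.64205169677734) 0.800001859664917 free end [-0.10787584 -0.10615982]
```

View pics/wrist9.png

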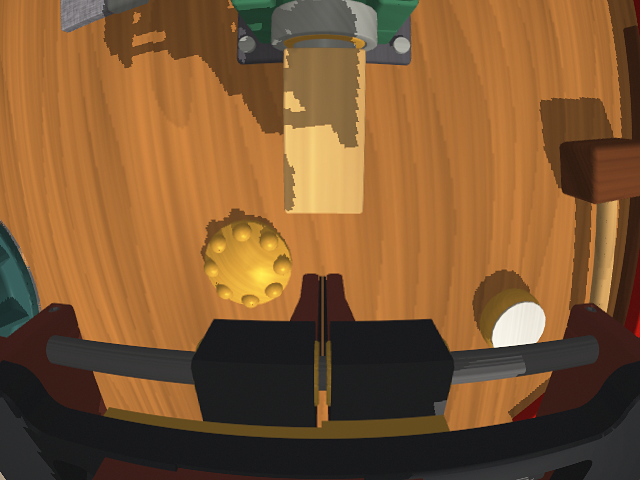

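View pics/scene9.png

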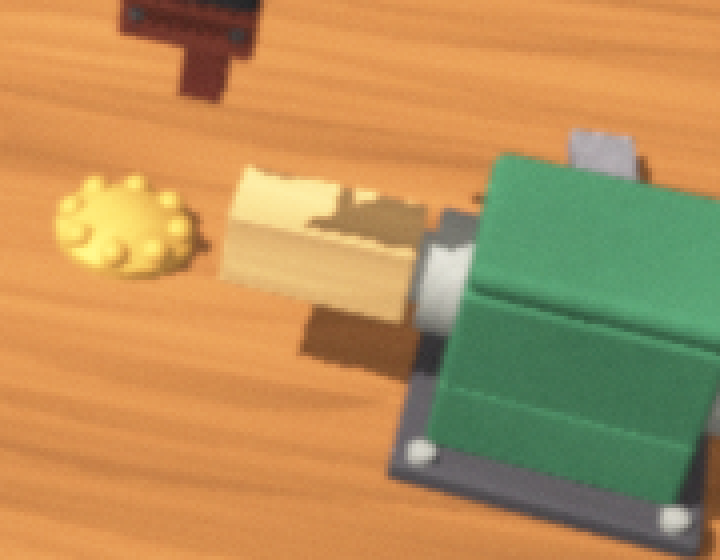

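The free end moved 7–8 mm, to about -0.107, so the centre is at about -57 mm. The second push gave no further motion. Finally, I'll check the brass against the ring from depth.

Run:
```python
from h import *
a=.107; N=np.array([.4998,.1745,.09]); u=np.array([np.sin(a),np.cos(a),0]); x=np.array([np.cos(a),-np.sin(a),0])
for n in ("wrist7","wrist8","wrist9"):
    d=dict(np.load(n+".npz")); W=fishcloud(d); hsv=cv2.cvtColor(d["image"],cv2.COLOR_BGR2HSV).astype(int)
    L=np.stack([(W-N)@x,(W-N)@u,W[...,2]],-1)
    r=np.hypot(L[...,0],L[...,2]-.09)
    b=(np.abs(L[...,1])<.03)&(L[...,2]>.09)
    g=b&(hsv[...,1]>130)&(hsv[...,0]>12)&(hsv[...,0]<35)&(r>.0215)&(r<.028)&(L[...,2]>.095)
    k=b&(hsv[...,1]<60)&(r>.029)&(r<.033)
    for nm,m in(("gold",g),("ring face",k)):
        s=L[...,1][m]; print(n,nm,m.sum(),np.percentile(s,[5,50,95]).round(4) if m.sum() else "")
    cv2.imwrite("pics/z_"+n+".png",cv2.resize(d["image"][0:110,220:430],None,fx=3.5,fy=3.5))
```

```text
wrist7 gold 2526 [-0.0288 -0.0164 -0.0009]
wrist7 ring face 1545 [-0.0005  0.008   0.02  ]
wrist8 gold 5588 [-0.0281 -0.0146  0.0001]
wrist8 ring face 1021 [-0.0008 -0.0003  0.0009]
wrist9 gold 2286 [-0.0287 -0.0177 -0.0002]
wrist9 ring face 1495 [-0.0006  0.0071  0.0194]
```

View pics/z_wrist9.png

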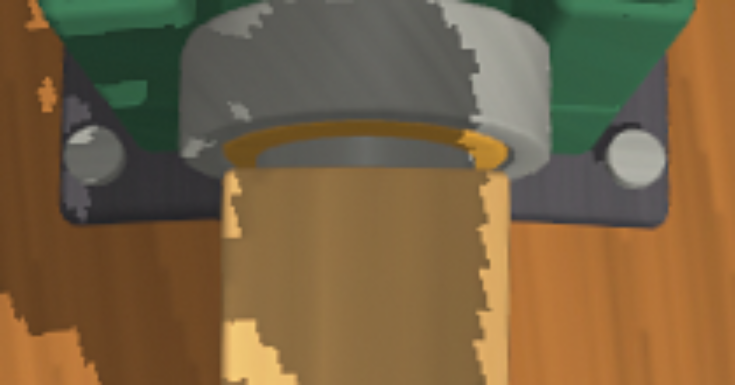

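The close-up shows the brass as a flat rim inside the steel ring (around (365,130)) with nothing proud. Handing in.

Run:
```python
from bench import *
print(current_clock(), current_force()); close_job()
```

```text
28.6667 [-0.22723574 -0.36717966  0.1010963 ]
the job is handed in; nothing more can be done
```

The pale blank is locked in the carving head with the collet flush, and the job was handed in at about 28.7 s. The interface gives no verdict, so what follows rests on my own checks.

**What I did**
1. I drew the pale blank out of the rack by its shank, laid it flat on the bench and let go.
2. I took it again by the wood and slipped it into the collet until it stopped, at about 2 N. I then let go with the brass still proud and the blank's centre about 65–67 mm in front of the nose.
3. I pushed the free end with the shut fingers until the collet bottomed. Two more pushes, stopping at a 28 N force change, gave no further motion.

**Last checks**
- **Depth:** the free end is about 107 mm in front of the nose face, so the centre is at about 57 mm.
- **Alignment:** the blank is about level (pitch 0.013–0.016 rad). Sideways it is within 0.4 mm of the socket axis by the wrist camera, but 4 mm off by the scene camera. I trusted the wrist camera, because the scene camera also sees part of the block's side. Its top face read 2–3 mm lower than the nominal height in both cameras.
- **Collet:** it looks flush in the wrist close-up. My depth check on the brass failed because the wood colour got into the colour mask, so this rests on the picture and the push travel.
- **Release:** the arm was clear, with no notable force on the tool. I did not re-measure the bystanders at the end, but the later pictures showed none visibly moved.

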